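# Pack the edge-bander's change-over caddy

## Robot

A 7-joint arm with a two-finger parallel gripper is mounted at the origin on the work surface. World frame = base frame: x ahead of the robot, y to its left, z up, the work surface at z = 0. Lengths are in m, angles in rad, forces in N, time in s.
With the tool pointing down it reaches from about 0.35 to 0.9 m from the base axis. Payload 7.2 kg.
Tool frame: the origin (TCP) lies between the finger pads; the fingertips stand 17 mm ahead of it and the grasp point (between the pads) lies 2 mm behind it; z points along the fingers, y is the direction in which the jaws open and shut (so a half turn about z gives the same grasp; the last joint's range is limited). The gripper opens to 85 mm and grips with 20 to 120 N. Pads are 22 mm wide; open, the fingers measure 114 mm over their backs; the gripper's body (76 mm by 85 mm) begins 54 mm behind the grasp point. The pads swing forward as they close: fully open they stand 13 mm farther back than shut.
Start: joints at [-1.299, 0.411, -0.013, 1.596, 0.006, 1.134, -0.082], TCP at [0.208, 0.589, 0.248] pointing down, gripper open.
Joint ranges: [-2.95, 2.95], [-0.29, 1.99], [-1.47, 1.44], [0.14, 2.54], [-1.03, 4.17], [0.13, 1.85], [-2.86, 2.86]. Speed limits (rad/s): [2.39, 2.39, 3.01, 3.01, 3.14, 3.14, 3.14].

## Interface

Orientations are given as a unit quaternion [x, y, z, w].
In Python, from cell import bot, eoat, solver, cams, workorder, get_clock, get_q, get_qd, get_effort, get_tool_pos, get_orientation, get_wrist_force, get_wrist_torque, get_gripper_width gives the robot as it stands. Calls block until the motion is done:
- bot.goto(position, orientation): joint-space move of the TCP to a pose.
- bot.movel(position, rotation=None, velocity=0.15, max_force=None): straight line of the TCP; rotation=None keeps the orientation; velocity is the mean speed in m/s. With max_force (N) it stops when the force on the tool has changed by that much, and returns True; else False.
- bot.set_joints(angles): joint-space move.
- eoat.gripper_to(opening, grip_force=None): finger opening in m; grip_force is the grip in N (None keeps the last); returns when the fingers have stopped.
- bot.wait(seconds).
- solver.inverse_kinematics(position, orientation): joint angles nearest the present ones, or None.
- cams.capture(name): name is "scene" or "top" or "wrist"; returns a dict with "color" (384x512x3 uint8, red, green, blue), "z_map" (384x512 float32, m along the optical axis (not along the pixel's ray), 0 where there is no reading), "fx", "fy", "cx", "cy" (pixels), "k1" (the pictures are not rectified: a ray, as slopes to the right and down, at radius r is drawn at 1 + k1 r^2 times it, then the intrinsics apply), "pose" (4x4, takes a point from camera to world coordinates). Camera axes: x right, y up, looking along -z (the intrinsics and any distortion apply to the point x, -y, -z); pixel columns grow to the right and rows downward; lengths in m; the calibration is good to about 2 mm. A picture is of the moment at which its call begins.
A pose or a line that the arm cannot do raises bot.IKError and nothing moves.
- workorder.hand_in(): hands the job in, once; it reports no verdict.
Readings, each from a call of its own:
- get_clock(): time.
- get_q(): joint angles.
- get_qd(): joint speeds.
- get_effort(): joint torques, N m.
- get_tool_pos(): TCP position.
- get_orientation(): TCP orientation.
- get_wrist_force(): force on the tool from outside, world axes, zero at the start.
- get_wrist_torque(): the same for the moment, N m.
- get_gripper_width(): finger opening in m.
Only numpy, scipy, OpenCV 4.12 (cv2) and the standard library are available. Lean on these libraries where they do the work, as an engineer would, in place of code of your own. Each camera call takes 0.05 s, during which the arm holds its last target.

## Task

Pack the change-over caddy for the edge-bander: set the good cutter head down in the round blue nest without dropping it in (its teeth chip), stand the good tracing roller in the square yellow nest, and put the good scraper plate in the green nest, one end tucked under the white lip and then the other end lowered inside the end kerb so that it lies flat. The parts with a red hub, spindle or rib are worn: leave them where they are. At the end the three good parts rest flat in their nests, let go.

Things in the scene. Friction and masses are not known exactly. Their poses are not given: they have to be found in the camera images.
- cutter: Aluminium disc 56 mm in diameter (60 over its eight dark look-only teeth) and 24 mm thick, lying flat, with a bare steel hub 32 mm in diameter standing up on its middle from 24 to 52 mm height: grip it there. Origin: centre of the underside, z up. The good cutter head, about 0.35 kg.
- roller: Black rubber tyre 50 mm in diameter and 22 mm thick, lying flat, with a brass spindle 20 mm in diameter standing up on its middle from 22 to 50 mm height: grip it there. Origin: centre of the underside, z up. The good tracing roller, about 0.2 kg.
- scraper: Bright steel plate 90 x 50 x 8 mm (x, y, z) lying flat, with a black grip rib on top of its middle, 50 mm long (along x), 16 mm wide (along y), from 8 to 38 mm height: pinch it across y. Either way round is the same. Origin: centre of the underside, x along the plate's length, z up. The good scraper plate, about 0.22 kg.
- worn_cutter: Aluminium disc 56 mm in diameter (60 over its eight dark look-only teeth) and 24 mm thick, lying flat, with a red hub 32 mm in diameter standing up on its middle from 24 to 52 mm height. Origin: centre of the underside, z up. Worn out: red marks it; it must stay where it lies. Otherwise the same as the good one.
- worn_roller: Black rubber tyre 50 mm in diameter and 22 mm thick, lying flat, with a red spindle 20 mm in diameter standing up on its middle from 22 to 50 mm height. Origin: centre of the underside, z up. Worn out: red marks it; it must stay where it lies. Otherwise the same as the good one.
- worn_scraper: Bright steel plate 90 x 50 x 8 mm (x, y, z) lying flat, with a red grip rib on top of its middle, 50 mm long (along x), 16 mm wide (along y), from 8 to 38 mm height. Either way round is the same. Origin: centre of the underside, x along the plate's length, z up. Worn out: red marks it; it must stay where it lies. Otherwise the same as the good one.
- caddy: Fixed plywood tray 140 mm (x) by 296 mm (y), floor 6 mm thick; long walls 30 mm high, end walls 40 mm, all 8 mm thick. Three cells side by side along its y axis, at -92, 0 and +92 mm, hold the three nests. Origin: centre of the underside, on the table; its x axis points away from the robot, within 12 degrees.
- cutter_nest: Blue nest: a round rim, 76 mm inside, 84 outside, rising to 18 mm above the origin, centred over it. The cutter head stands on the floor inside, 6 mm above the origin. Fixed; base 120 x 86 mm; origin: centre of its underside, 6 mm above the table; axes parallel to the caddy's. In any of the caddy's three cells.
- roller_nest: Yellow nest: a square kerb, 68 mm inside, 80 outside, rising to 18 mm above the origin, centred over it. The roller stands on the floor inside, 6 mm above the origin. Fixed; base 120 x 86 mm; origin: centre of its underside, 6 mm above the table; axes parallel to the caddy's. In any of the caddy's three cells.
- scraper_nest: Green nest, placed as the blue one; plate lengthwise along x. In mm from the origin: floor z 6; wall at the robot end, inner face x -54; its white lip reaches to x -34, underside z 23, top z 27; white end kerb inner face x +50, top z 17; side kerbs y -33 and +33, top z 14. Seated flat, the plate's -x end is under the lip. It goes in tilted about 15 degrees, -x end low; then lower +x.

How it is judged:
At the end, for the whole second after the job is handed in: Cutter and roller on the floors of their own nests, within 15 mm of the middle, upright; scraper flat (0.05 rad) on the green nest's floor, within 14 mm of its middle along x and y and 0.25 rad of its x axis; all at rest; worn parts upright, within 30 mm of their starts (horizontal distance between cutter and cutter_nest below 0.015 m and z of cutter in the frame of cutter_nest below 0.01 m and angle between each of cutter, roller's own z axis and vertical below 0.1 rad and linear speed of each of cutter, roller, scraper below 0.02 m/s and angular speed of each of cutter, roller, scraper below 0.2 rad/s and horizontal distance between roller and roller_nest below 0.015 m and z of roller in the frame of roller_nest below 0.01 m and x of scraper in the frame of scraper_nest between -0.014 and 0.014 m and y of scraper in the frame of scraper_nest between -0.014 and 0.014 m and angle between the x axis of scraper and the x axis of scraper_nest, either way round below 0.25 rad and z of scraper in the frame of scraper_nest below 0.01 m and angle between scraper's own z axis and vertical below 0.05 rad and distance of each of worn_cutter, worn_roller, worn_scraper from where it was at the start of the episode below 0.03 m and angle between each of worn_cutter, worn_roller, worn_scraper's own z axis and vertical below 0.15 rad); the robot touches nothing.
It fails at once if the cutter head is dropped into its nest (faster than 0.7 m/s over the nest, a fall of about 25 mm) (linear speed of cutter above 0.7 m/s and horizontal distance between cutter and cutter_nest below 0.04 m).
It fails at once if a worn part is moved more than 40 mm (distance of any of worn_cutter, worn_roller, worn_scraper from where it was at the start of the episode above 0.04 m).
It also fails if it takes over 86 s, if anything falls off the work surface, if the arm or the gripper's body presses on something with over 40 N, if the wrist force passes 120 N, or if a joint passes its speed limit or range.

## Working session

There is one attempt and no reset: what is moved stays moved. The work goes in short steps, each a Python script; the robot and the scene stay as the last script left them, time stands still between calls to the robot, and variables do not carry over. Pictures are saved under pics/ and viewed, and the job is handed in when it is done.

```bash
ls; mkdir -p pics; python3 - <<'E'
from cell import *
import cv2,numpy as np
for n in ("scene","top","wrist"):
    c=cams.capture(n)
    cv2.imwrite(f"pics/a_{n}.png",c["color"][:,:,::-1])
    np.savez(f"pics/a_{n}.npz",**c)
    print(n,c["fx"],c["fy"],c["cx"],c["cy"],c["k1"]);print(np.round(c["pose"],3), (c["z_map"]>0).mean())
print(get_clock(),get_orientation())
E
```

```text
pics
scene 427.6843533501274 427.6843533501274 252.06664540265587 192.36001310231111 -0.10028565832543553
[[-0.807 -0.489  0.33   0.82 ]
 [ 0.59  -0.674  0.444  0.425]
 [ 0.006  0.553  0.833  0.855]
 [ 0.     0.     0.     1.   ]] 0.995941162109375
top 350.9423726198441 350.9423726198441 258.27072944369394 183.42889940844753 -0.033028319569059265
[[ 0.027  0.999 -0.04   0.46 ]
 [-1.     0.026 -0.016 -0.032]
 [-0.015  0.04   0.999  0.975]
 [ 0.     0.     0.     1.   ]] 0.9956105550130209
wrist 340.7234574498178 340.7234574498178 256.28499106644125 196.3129376309259 0.031711559793200485
[[ 0.333 -0.909 -0.25   0.145]
 [ 0.943  0.321  0.089  0.611]
 [-0.001 -0.265  0.964  0.374]
 [ 0.     0.     0.     1.   ]] 0.9960479736328125
0.15 [ 1.69094529e-01  9.85599633e-01 -6.30350347e-04 -7.37695949e-05]
```

View pics/a_top.png

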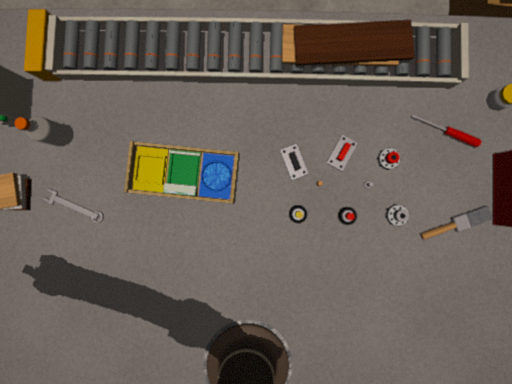

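View pics/a_scene.png

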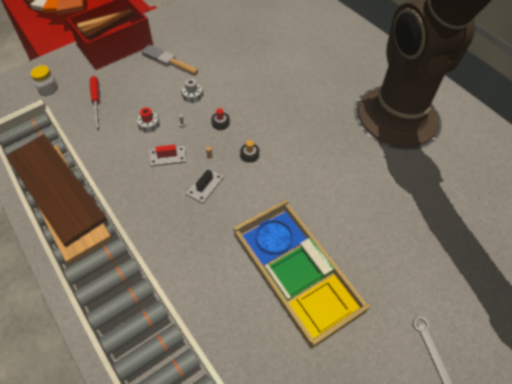

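The top view shows the caddy at about (183,172): yellow cell at (150,168), green at (183,172), blue at (217,176). The good parts are the scraper with black rib (293,161), the roller with brass spindle (298,214) and the cutter with grey hub (398,215). The worn ones are at (343,152), (347,216) and (389,158). Next I localise them coarsely.

```bash
cat > h.py <<'E'
import numpy as np,cv2
def load(f): return dict(np.load(f))
def rays(c,uv):
    uv=np.atleast_2d(np.asarray(uv,float)); K=np.array([[c["fx"],0,c["cx"]],[0,c["fy"],c["cy"]],[0,0,1]],float)
    d=(uv-[K[0,2],K[1,2]])/[K[0,0],K[1,1]]
    u=d.copy()
    for _ in range(30): u=d/(1+float(c["k1"])*(u**2).sum(1,keepdims=True))
    r=np.c_[u[:,0],-u[:,1],-np.ones(len(u))]
    return c["pose"][:3,3], r@c["pose"][:3,:3].T
def onz(c,uv,z):
    o,r=rays(c,uv); return (o+r*((z-o[2])/r[:,2])[:,None])
def proj(c,P):
    P=np.atleast_2d(P); q=(P-c["pose"][:3,3])@c["pose"][:3,:3]
    s=np.c_[q[:,0]/-q[:,2],-q[:,1]/-q[:,2]]; s=s*(1+float(c["k1"])*(s**2).sum(1,keepdims=True))
    return s*[c["fx"],c["fy"]]+[c["cx"],c["cy"]]
def cloud(c):
    h,w=c["z_map"].shape; v,u=np.mgrid[:h,:w]; o,r=rays(c,np.c_[u.ravel(),v.ravel()])
    return (o+r*c["z_map"].ravel()[:,None]).reshape(h,w,3)
E
python3 - <<'E'
from h import *
for n in("top","scene"):
    c=load(f"pics/a_{n}.npz"); P=cloud(c); 
    hsv=cv2.cvtColor(c["color"],cv2.COLOR_RGB2HSV)
    roi=(P[...,0]>.3)&(P[...,0]<.75)&(P[...,1]>-.5)&(P[...,1]<.4)
    H,S,V=[hsv[...,i].astype(int) for i in range(3)]
    ms={"blue":(abs(H-110)<12)&(S>150),"yellow":(abs(H-28)<5)&(S>150)&(V>100),"green":(abs(H-65)<15)&(S>120),"red":((H<6)|(H>174))&(S>150),"hi":(P[...,2]>.02)}
    print(n)
    for k,m in ms.items():
        m=(m&roi).astype(np.uint8); nn,l,st,ce=cv2.connectedComponentsWithStats(m)
        for i in range(1,nn):
            if st[i,4]>12: print(k,st[i,4],np.round(ce[i],1),np.round(np.median(P[l==i],0),3),np.round(onz(c,ce[i],0.03)[0],3))
    x=c["color"][110:250,110:430] if n=="top" else c["color"][60:350,120:380]
    s=2.5 if n=="top" else 2
    cv2.imwrite(f"pics/b_{n}.png",cv2.resize(x,None,fx=s,fy=s,interpolation=cv2.INTER_CUBIC)[:,:,::-1])
E
```

```text
top
blue 1276 [215.9 175.8] [0.516 0.101 0.014] [0.515 0.099 0.03 ]
yellow 1331 [149.5 168.8] [0.53  0.286 0.014] [0.53  0.281 0.03 ]
yellow 23 [298.  213.9] [ 0.419 -0.123  0.051] [ 0.419 -0.125  0.03 ]
green 872 [183.3 169.2] [0.532 0.192 0.014] [0.531 0.189 0.03 ]
red 105 [343.7 151.1] [ 0.59  -0.243  0.039] [ 0.591 -0.244  0.03 ]
red 112 [392.3 157.2] [ 0.575 -0.367  0.053] [ 0.578 -0.376  0.03 ]
red 58 [350.5 216.1] [ 0.418 -0.261  0.051] [ 0.416 -0.266  0.03 ]
hi 1463 [177.5 174.8] [0.489 0.203 0.033] [0.515 0.204 0.03 ]
hi 135 [344.  151.1] [ 0.59  -0.243  0.039] [ 0.591 -0.245  0.03 ]
hi 353 [389.1 158.1] [ 0.573 -0.364  0.028] [ 0.575 -0.367  0.03 ]
hi 165 [184.2 160.7] [0.567 0.181 0.023] [0.554 0.187 0.03 ]
hi 126 [294.6 160.6] [ 0.56  -0.112  0.039] [ 0.562 -0.112  0.03 ]
hi 281 [148.6 168.5] [0.529 0.285 0.025] [0.53  0.284 0.03 ]
hi 145 [215.5 175.4] [0.516 0.098 0.025] [0.516 0.1   0.03 ]
hi 25 [319.8 182.9] [ 0.503 -0.181  0.036] [ 0.503 -0.181  0.03 ]
hi 18 [369.4 184.3] [ 0.503 -0.314  0.038] [ 0.503 -0.315  0.03 ]
hi 260 [298.1 213.7] [ 0.419 -0.125  0.024] [ 0.419
[... 698 characters left out ...]
.9 117.7] [ 0.58  -0.362  0.028] [ 0.578 -0.369  0.03 ]
hi 201 [220.  116.8] [ 0.421 -0.255  0.024] [ 0.42  -0.257  0.03 ]
hi 25 [180.6 116.9] [ 0.505 -0.315  0.035] [ 0.504 -0.318  0.03 ]
hi 222 [249.5 149.3] [ 0.423 -0.121  0.023] [ 0.422 -0.122  0.03 ]
hi 194 [165.4 149.5] [ 0.593 -0.242  0.036] [ 0.592 -0.245  0.03 ]
hi 40 [208.8 149.9] [ 0.505 -0.178  0.032] [ 0.505 -0.18   0.03 ]
hi 194 [204.  179.2] [ 0.564 -0.109  0.036] [ 0.562 -0.111  0.03 ]
hi 2494 [303.3 268.7] [0.492 0.202 0.031] [0.519 0.202 0.03 ]
hi 210 [274.1 236.1] [0.519 0.105 0.023] [0.521 0.106 0.03 ]
hi 152 [281.  282.8] [0.577 0.2   0.022] [0.576 0.199 0.03 ]
hi 490 [324.1 304.2] [0.532 0.285 0.023] [0.534 0.285 0.03 ]
```

```bash
python3 - <<'E'
from h import *
c=load("pics/a_wrist.npz"); cv2.imwrite("pics/b_w.png",c["color"][:,:,::-1])
E
```

```text
(no output)
```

View pics/b_top.png

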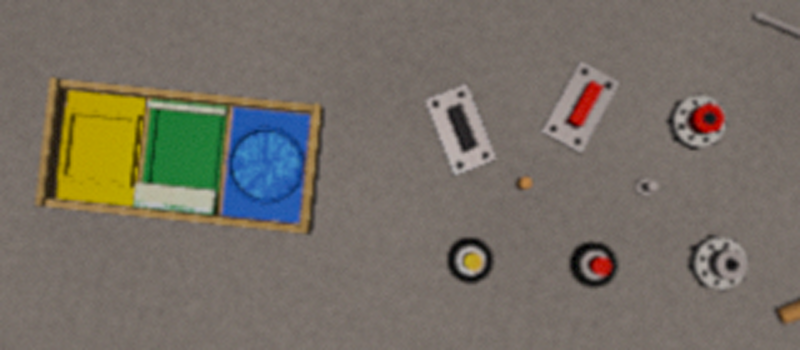

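View pics/b_w.png

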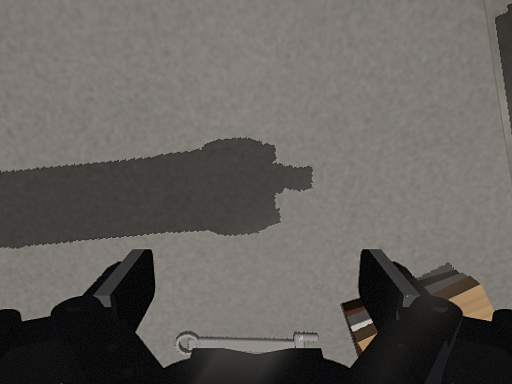

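The top crop shows the caddy yawed a few degrees, with the lip at the robot end of the green cell (crop (175,197)) and the good parts standing clear of each other. Next I measure the good parts by casting rays at known heights from both fixed cameras, and then the caddy.

```bash
cat > meas.py <<'E'
from h import *
def comp(m):
    nn,l,st,ce=cv2.connectedComponentsWithStats(m.astype(np.uint8)); 
    i=1+np.argmax(st[1:,4]) ; return l==i,ce[i]
def near(P,x,y,r): return np.hypot(P[...,0]-x,P[...,1]-y)<r
def parts(c,P):
    out={}
    for n,(x,y),zt,zlo in (("cutter",(.424,-.389),.052,.042),("roller",(.42,-.123),.050,.040),("scraper",(.562,-.111),.038,.028)):
        m,ce=comp(near(P,x,y,.045)&(P[...,2]>zlo))
        out[n]=(m.sum(),onz(c,ce,zt)[0][:2])
        if n=="scraper":
            v,u=np.nonzero(m); q=onz(c,np.c_[u,v],zt)[:,:2]; w,V=np.linalg.eigh(np.cov(q.T)); a=np.arctan2(V[1,1],V[0,1])
            out[n]+=(np.degrees(a),)
            # bright plate
            hsv=cv2.cvtColor(c["color"],cv2.COLOR_RGB2HSV)
            m2,_=comp(near(P,x,y,.07)&(((hsv[...,2]>150)&(hsv[...,1]<50))|(P[...,2]>.02)))
            v,u=np.nonzero(m2); q=onz(c,np.c_[u,v],.008)[:,:2].astype(np.float32)
            out["plate"]=cv2.minAreaRect(q*1000)
    return out
def nests(c):
    hsv=cv2.cvtColor(c["color"],cv2.COLOR_RGB2HSV);H,S,V=[hsv[...,i].astype(int) for i in range(3)]
    P=cloud(c); roi=(P[...,0]>.35)&(P[...,0]<.7)&(P[...,1]>0)&(P[...,1]<.4)
    o={}
    for k,m in {"blue":(abs(H-110)<14)&(S>120),"yellow":(abs(H-28)<6)&(S>140)}.items():
        m,ce=comp(m&roi); v,u=np.nonzero(m)
        o[k]=cv2.minAreaRect((P[m][:,:2]*1000).astype(np.float32))
        # rim / kerb top points by depth
        r=m&(P[...,2]>.0215)&(P[...,2]<.028)
        q=P[r][:,:2]
        if k=="blue":
            A=np.c_[2*q,np.ones(len(q))]; s=np.linalg.lstsq(A,(q**2).sum(1),rcond=None)[0]; o[k+"_rim"]=(s[:2],np.sqrt(s[2]+s[:2]@s[:2]),len(q))
        else: o[k+"_kerb"]=(cv2.minAreaRect((q*1000).astype(np.float32)),len(q))
    box=(P[...,2]>.024)&(P[...,2]<.05)&roi
    o["walls"]=cv2.minAreaRect((P[box][:,:2]*1000).astype(np.float32))
    return o
if __name__=="__main__":
    np.set_printoptions(precision=4,suppress=True)
    for n in("top","scene"):
        c=load(f"pics/a_{n}.npz");P=cloud(c)
        print(n)
        for k,v in {**parts(c,P),**nests(c)}.items(): print(k,v)
E
python3 meas.py
```

```text
top
cutter (np.int64(135), array([ 0.4223, -0.394 ]))
roller (np.int64(47), array([ 0.4186, -0.1251]))
scraper (np.int64(117), array([ 0.5615, -0.1119]), np.float64(-157.54150155930787))
plate ((562.09716796875, -112.27601623535156), (88.9958724975586, 48.46260452270508), 22.660959243774414)
blue ((516.6978759765625, 101.3099365234375), (84.197265625, 119.72783660888672), 85.47898864746094)
blue_rim (array([0.5164, 0.1007]), np.float64(0.03968234537038037), 125)
yellow ((531.716064453125, 287.6663818359375), (93.42427825927734, 123.67265319824219), 85.46977996826172)
yellow_kerb (((530.6480102539062, 285.0322265625), (82.52249145507812, 80.52716827392578), 86.18656158447266), 250)
walls ((523.7970581054688, 193.6480712890625), (298.3730163574219, 140.54640197753906), 85.72998046875)
scene
cutter (np.int64(99), array([ 0.4262, -0.3911]))
roller (np.int64(58), array([ 0.421 , -0.1225]))
scraper (np.int64(158), array([ 0.5633, -0.1088]), np.float64(-156.13138184638808))
plate ((562.0486450195312, -114.65278625488281), (89.49163055419922, 50.00754928588867), 22.41987419128418)
blue ((513.9832153320312, 97.04185485839844), (91.22525787353516, 117.54708862304688), 86.61479187011719)
blue_rim (array([0.5173, 0.1008]), np.float64(0.03943872436358171), 168)
yellow ((530.7035522460938, 285.9347229003906), (90.54379272460938, 126.12578582763672), 85.43090057373047)
yellow_kerb (((541.0097045898438, 283.54486083984375), (82.21503448486328, 102.27491760253906), 85.35487365722656), 424)
walls ((523.840576171875, 192.05276489257812), (297.808837890625, 142.11325073242188), 85.65404510498047)
```

Both cameras agree to about 3 mm. The caddy centre is (0.524, 0.193) with yaw -4.4°. The good parts are at cutter (0.424,-0.392), roller (0.420,-0.124) and scraper (0.562,-0.111) with yaw 22.5°. I'll start with the cutter and take a wrist look at the hover.

```bash
cat > mv.py <<'E'
from cell import *
from h import *
from scipy.spatial.transform import Rotation as R
np.set_printoptions(precision=4,suppress=True)
YAW=np.radians(-4.4); CX=np.array([np.cos(YAW),np.sin(YAW),0]); CY=np.array([-np.sin(YAW),np.cos(YAW),0])
CAD=np.array([.5238,.193,0]); BLUE=CAD-.092*CY; YEL=CAD+.092*CY
def down(a,tilt=0.0):
    # tool y at world angle a (rad); tilt = rotation about tool y axis direction
    y=np.array([np.cos(a),np.sin(a),0]); z=np.array([0,0,-1.]); x=np.cross(y,z)
    M=np.c_[x,y,z]
    return (R.from_rotvec(tilt*y)*R.from_matrix(M)).as_quat()
def best(a,p):
    c=[]
    for aa in (a,a+np.pi):
        q=solver.inverse_kinematics(np.array(p,float),down(aa))
        if q is not None: c.append((np.abs(np.array(q)-get_q()).max(),aa,np.round(q,2)))
    return sorted(c,key=lambda t:t[0])
def snap(n,f):
    c=cams.capture(n); cv2.imwrite(f"pics/{f}.png",c["color"][:,:,::-1]); np.savez(f"pics/{f}.npz",**c); return c
E
python3 - <<'E'
from mv import *
print(best(0,[.424,-.392,.15])); print(best(np.pi/2,[.424,-.392,.15]))
print(best(YAW,BLUE+[0,0,.15])); print(best(YAW+np.pi/2,BLUE+[0,0,.15]))
E
```

```text
[(np.float64(1.3518409868543309), 0, array([-0.05,  0.65,  1.04,  1.86, -0.65,  1.02,  1.27])), (np.float64(1.628683312943004), 3.141592653589793, array([-0.14,  0.79,  1.25,  1.87, -0.83,  1.14, -1.71]))]
[(np.float64(1.2495957111862293), 4.71238898038469, array([-0.05,  0.65,  1.04,  1.86, -0.65,  1.02, -0.3 ])), (np.float64(2.2091594790940534), 1.5707963267948966, array([ 0.83,  0.44, -0.22,  1.81,  0.12,  0.9 ,  2.13]))]
[(np.float64(0.5871832124448824), np.float64(-0.07679448708775051), array([-0.71,  0.39,  0.54,  1.97, -0.26,  0.85, -0.1 ])), (np.float64(2.8490804284021887), np.float64(3.0647981665020425), array([-0.26,  0.36, -0.03,  1.94,  0.01,  0.85,  2.77]))]
[(np.float64(1.4278809987124848), np.float64(1.494001839707146), array([-0.53,  0.36,  0.3 ,  1.96, -0.14,  0.84,  1.35])), (np.float64(1.488031245592746), np.float64(4.635594493296939), array([-0.85,  0.43,  0.73,  1.98, -0.37,  0.87, -1.57]))]
```

```bash
python3 - <<'E'
from mv import *
bot.set_joints([.68,.411,-.013,1.75,.006,1.0,-.08]); print(get_clock(),get_tool_pos())
eoat.gripper_to(.06)
bot.goto(np.array([.424,-.392,.16]),down(-.75)); print(get_clock(),get_q())
c=snap("wrist","c_cut"); P=cloud(c)
from meas import *
m,ce=comp(near(P,.424,-.392,.04)&(P[...,2]>.045)&(P[...,2]<.06)); print(m.sum(),ce,onz(c,ce,.052))
E
```

```text
3.6833 [ 0.4272 -0.3989  0.1879]
4.3083 [ 0.6743  0.422  -0.016   1.8105  0.0081  0.913  -0.0946]
1520 [261.1053 205.977 ] [[ 0.4224 -0.3967  0.052 ]]
```

View pics/c_cut.png

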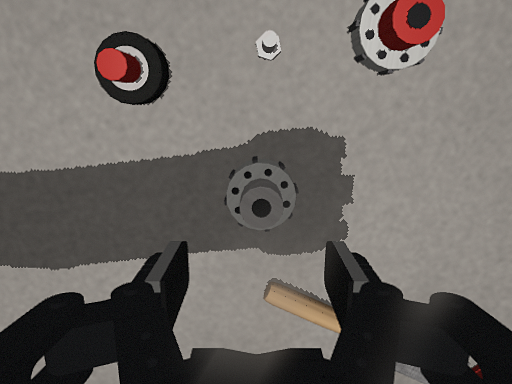

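The wrist view shows the cutter with its grey hub at (261,206), well between the fingers, with the spatula handle at (300,305) clear of them. The three cameras put the hub at about (0.423,-0.394).

```bash
python3 - <<'E'
from mv import *
p=np.array([.423,-.3945,.045])
print(bot.movel(p,velocity=.08,max_force=15),get_tool_pos(),get_wrist_force())
eoat.gripper_to(0.0,60); print("w",get_gripper_width())
f0=get_wrist_force(); bot.movel(p+[0,0,.14],velocity=.12); bot.wait(.2); print(f0,get_wrist_force(),get_gripper_width(),get_clock())
snap("wrist","c_cut2")
E
```

```text
False [ 0.4233 -0.3947  0.0455] [ 0.529  -0.4993  0.2406]
w 0.030392355917077864
[-0.2171  0.2252  5.7558] [-0.2927 -0.2673 -4.8662] 0.029963786596527316 7.8417
```

View pics/c_cut2.png

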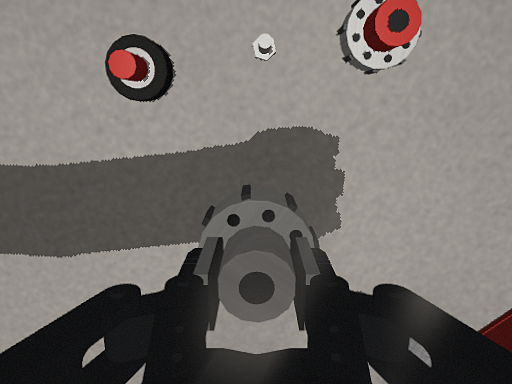

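The hub is centred in the jaws (257,288) and the cutter is held level. Now I place it gently in the blue nest.

```bash
python3 - <<'E'
from mv import *
q=down(.196)
bot.goto(BLUE+[0,0,.17],q); print(get_clock(),get_tool_pos(),get_gripper_width())
bot.movel(BLUE+[0,0,.075],velocity=.1)
print(bot.movel(BLUE+[0,0,.0555],velocity=.02,max_force=5),get_tool_pos(),get_wrist_force(),get_clock())
snap("wrist","c_cut3")
E
```

```text
9.725 [0.5172 0.0995 0.1699] 0.030583294650926088
True [0.5165 0.1012 0.0576] [-0.9713 -0.8138  6.0981] 11.6333
```

View pics/c_cut3.png

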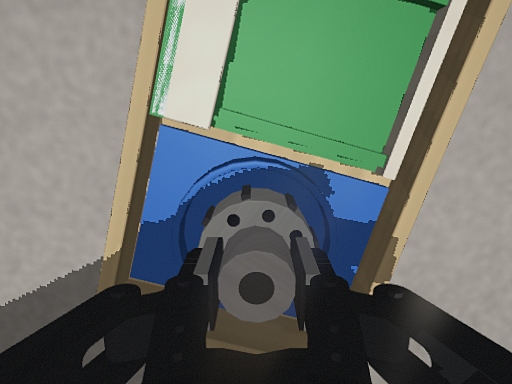

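The cutter sits inside the blue rim, with contact at exactly the floor height (TCP z 0.0576). I release it, retreat and check.

```bash
python3 - <<'E'
from mv import *
eoat.gripper_to(.05); bot.movel(get_tool_pos()+[0,0,.11],velocity=.15)
snap("wrist","c_cut4"); print(get_clock(),get_wrist_force())
bot.goto(np.array([.420,-.124,.16]),down(-.287)); print(get_clock())
c=snap("wrist","d_rol"); P=cloud(c)
from meas import *
m,ce=comp(near(P,.42,-.124,.04)&(P[...,2]>.042)&(P[...,2]<.06)); print(m.sum(),ce,onz(c,ce,.050))
E
```

```text
12.9417 [ 0.0029 -0.1347 -0.2669]
13.9083
617 [252.987  203.6078] [[ 0.418  -0.1259  0.05  ]]
```

View pics/c_cut4.png

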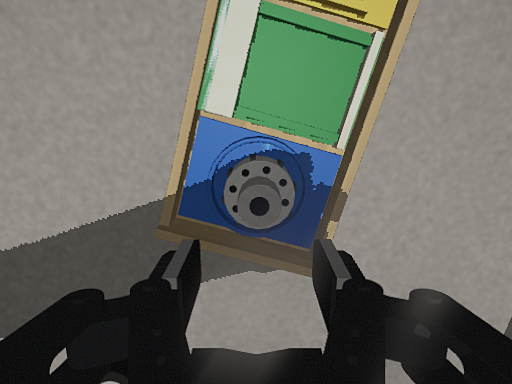

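View pics/d_rol.png

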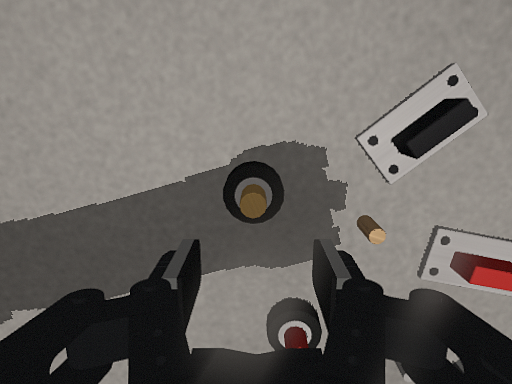

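The cutter stands inside the blue rim (258,192). The roller with its brass spindle is at (253,204), midway between the fingers, and the fused estimate is (0.4187,-0.1245).

```bash
python3 - <<'E'
from mv import *
p=np.array([.4187,-.1247,.0445])
print(bot.movel(p,velocity=.1,max_force=15),get_tool_pos())
eoat.gripper_to(0.0,50); print("w",get_gripper_width(),get_wrist_force())
bot.movel(p+[0,0,.13],velocity=.15); print(get_gripper_width(),get_clock())
snap("wrist","d_rol2")
bot.goto(YEL+[0,0,.17],down(.492)); print(get_clock(),get_tool_pos(),get_gripper_width(),get_wrist_force())
bot.movel(YEL+[0,0,.075],velocity=.1)
print(bot.movel(YEL+[0,0,.0545],velocity=.02,max_force=4),get_tool_pos(),get_wrist_force(),get_clock())
snap("wrist","d_rol3")
E
```

```text
False [ 0.4191 -0.1248  0.045 ]
w 0.018169977763269337 [-1.8976  0.4305  6.5621]
0.01797706161752887 16.6667
18.2833 [0.5316 0.2826 0.1698] 0.01824898239385677 [-0.1398  0.2369 -3.5652]
True [0.5306 0.2846 0.057 ] [-0.8886 -0.3215  6.5157] 20.2167
```

View pics/d_rol3.png

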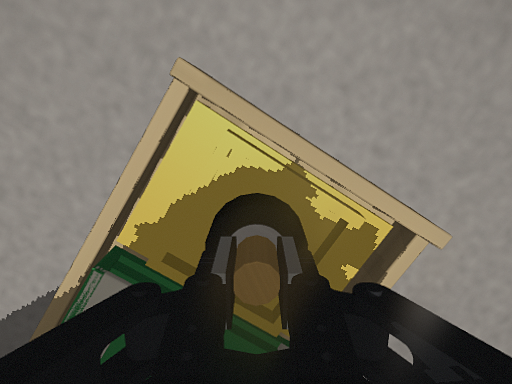

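The roller is at floor contact (z 0.057, as expected) inside the yellow kerb. I release it and move over the scraper.

```bash
python3 - <<'E'
from mv import *
from meas import *
eoat.gripper_to(.04); bot.movel(get_tool_pos()+[0,0,.11],velocity=.15)
snap("wrist","d_rol4"); print(get_clock(),get_wrist_force())
th=np.radians(22.6)
b=best(th-np.pi/2,[.562,-.111,.16]); print(b)
# placing options too
print(best(YAW-np.pi/2,CAD+[0,0,.12]))
a=th-np.pi/2
bot.goto(np.array([.562,-.111,.16]),down(a)); print(get_clock(),get_q())
c=snap("wrist","e_scr"); P=cloud(c)
m,ce=comp(near(P,.562,-.111,.05)&(P[...,2]>.028)&(P[...,2]<.05)); v,u=np.nonzero(m); q=onz(c,np.c_[u,v],.038)[:,:2].astype(np.float32)
print(m.sum(),ce,cv2.minAreaRect(q*1000))
E
```

```text
21.5417 [ 0.4728 -0.2309 -0.1268]
[(np.float64(0.7914321889347025), np.float64(-1.176351915844178), array([ 0.29,  0.43, -0.24,  1.81,  0.12,  0.92, -1.18])), (np.float64(1.99705797183903), np.float64(1.9652407377456151), array([ 0.78,  0.59, -0.93,  1.78,  0.54,  1.05,  1.61]))]
[(np.float64(0.9733709958555647), np.float64(1.494001839707146), array([ 0.17,  0.59, -0.84,  1.85,  0.54,  0.94,  0.59])), (np.float64(1.7722270914232292), np.float64(-1.6475908138826472), array([-0.34,  0.45, -0.13,  1.88,  0.08,  0.82, -2.16]))]
23.0167 [ 0.292   0.428  -0.2405  1.8085  0.1234  0.9197 -1.1756]
1379 [260.4982 196.1508] ((561.8387451171875, -113.37581634521484), (51.008934020996094, 15.95776081085205), 22.805036544799805)
```

View pics/d_rol4.png

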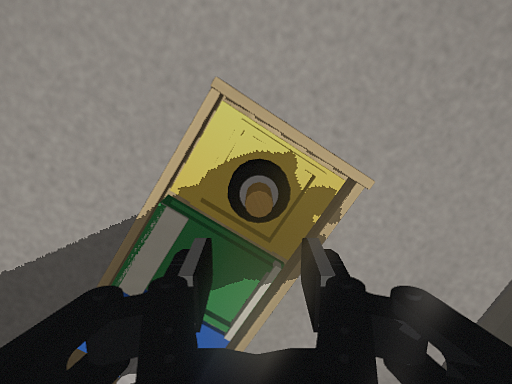

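View pics/e_scr.png

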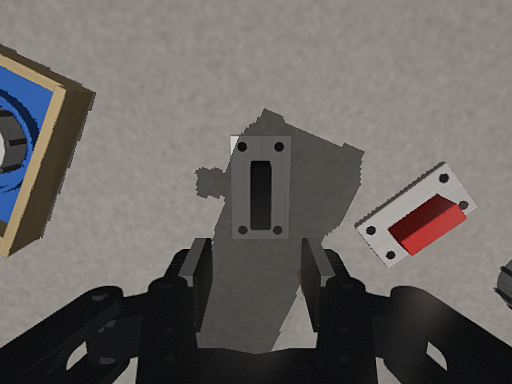

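The roller stands inside the yellow kerb (259,190). The scraper rib is at (260,196), aligned with the jaws, and measures (0.562,-0.113) with yaw 22.7°. Now I grasp it and move to the tilted pre-insert pose.

```bash
cat >> mv.py <<'E'
H=.031
def pose(xb,zb,tilt_deg,h=H,y=0.0):
    """xb,zb: low -x bottom corner in nest frame (m) ; returns world TCP pos, quat"""
    t=np.radians(tilt_deg); c,s=np.cos(t),np.sin(t)
    x=xb+.045*c-h*s; z=zb+.045*s+h*c
    return CAD+[0,0,.006]+CX*x+CY*y+[0,0,z], down(YAW-np.pi/2,t)
E
python3 - <<'E'
from mv import *
a=np.radians(22.7)-np.pi/2
p=np.array([.562,-.1125,.031])
bot.goto(p+[0,0,.1],down(a))
print(bot.movel(p,velocity=.1,max_force=15),get_tool_pos())
eoat.gripper_to(0.0,80); print("w",get_gripper_width(),get_wrist_force())
bot.movel(p+[0,0,.15],velocity=.15); print(get_gripper_width(),get_clock(),get_wrist_force())
snap("wrist","e_scr2")
for s in [(-.027,.10,15),(-.027,.0075,15),(-.045,.0075,15),(-.045,.006,0)]:
    q=solver.inverse_kinematics(*pose(*s)); print(s,pose(*s)[0],None if q is None else np.round(q,2))
E
```

```text
False [ 0.5625 -0.1126  0.0316]
w 0.014489658486763288 [-1.3303 -0.0714  6.326 ]
0.014144484500578628 25.9583 [ 0.7157  0.0548 -2.5974]
(-0.027, 0.1, 15) [0.5322 0.1924 0.1476] [-0.37  0.33 -0.18  2.03  0.37  0.6  -2.47]
(-0.027, 0.0075, 15) [0.5322 0.1924 0.0551] [-0.52  0.47 -0.    2.1   0.41  0.38 -2.53]
(-0.045, 0.0075, 15) [0.5143 0.1937 0.0551] [-0.54  0.45 -0.01  2.14  0.44  0.37 -2.59]
(-0.045, 0.006, 0) [0.5238 0.193  0.043 ] [-0.29  0.57 -0.19  1.92  0.17  0.67 -2.24]
```

View pics/e_scr2.png

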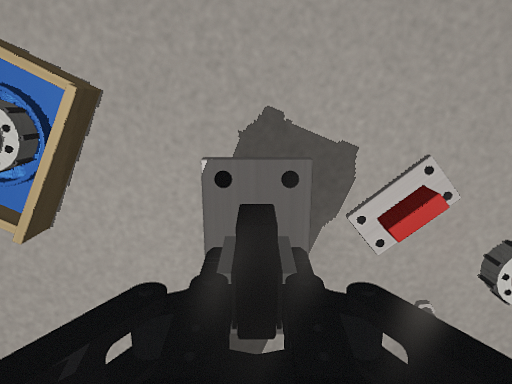

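The scraper is gripped level on its rib and the poses are all reachable. Now the tilted insertion.

```bash
python3 - <<'E'
from mv import *
bot.goto(*pose(-.026,.10,15)); print(get_clock(),get_tool_pos(),get_gripper_width())
P,q=pose(-.026,.035,15); bot.movel(P,q,velocity=.1)
snap("wrist","f1"); snap("top","f1t"); snap("scene","f1s"); print(get_clock(),get_tool_pos()-P,get_wrist_force())
E
python3 - <<'E'
from h import *
a=cv2.imread("pics/f1t.png")[120:220,120:260]; b=cv2.imread("pics/f1s.png")[190:330,220:380]
a=cv2.resize(a,(560,400),interpolation=2); b=cv2.resize(b,(457,400),interpolation=2)
cv2.imwrite("pics/f1ts.png",cv2.resize(np.hstack([a,b]),(790,311)))
E
```

```text
27.1917 [0.5336 0.1912 0.1474] 0.014710915319884676
28.1417 [0.0005 0.0002 0.0008] [-0.1384  0.3724 -2.7874]
```

View pics/f1.png

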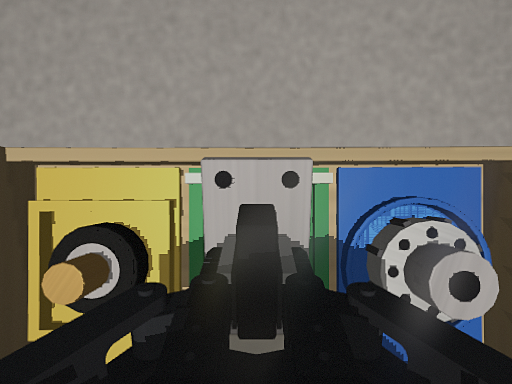

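View pics/f1ts.png

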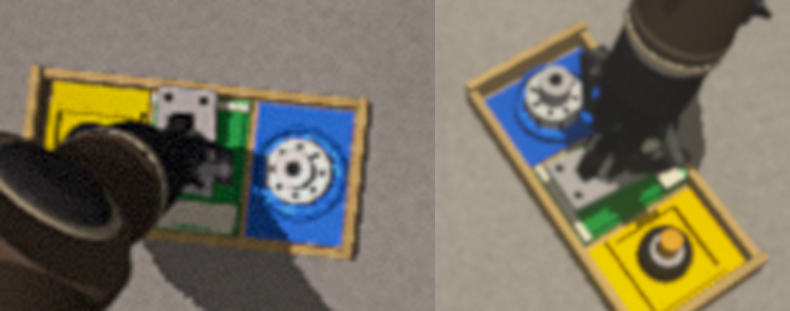

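In the wrist view the plate (203–312) is centred between the side kerbs, with its +x end over the kerb. The neighbouring parts are clear. I lower it with force guards, then slide it under the lip.

```bash
python3 - <<'E'
from mv import *
P,q=pose(-.026,.0075,15); r=bot.movel(P,q,velocity=.03,max_force=6); print(r,get_tool_pos()-P,get_wrist_force(),get_clock())
if not r:
    P,q=pose(-.045,.0075,15); r=bot.movel(P,q,velocity=.02,max_force=6); print(r,get_tool_pos()-P,get_wrist_force(),get_clock())
snap("wrist","f2"); snap("top","f2t"); snap("scene","f2s")
E
python3 - <<'E'
from h import *
a=cv2.imread("pics/f2t.png")[120:220,120:260]; b=cv2.imread("pics/f2s.png")[190:330,220:380]
a=cv2.resize(a,(560,400),interpolation=2); b=cv2.resize(b,(457,400),interpolation=2)
cv2.imwrite("pics/f2ts.png",cv2.resize(np.hstack([a,b]),(790,311)))
E
```

```text
False [0.0001 0.0001 0.0002] [ 0.2807 -0.6445 -1.6037] 29.2083
False [0.0001 0.     0.    ] [ 0.3556 -1.2663 -1.8128] 30.3083
```

View pics/f2.png

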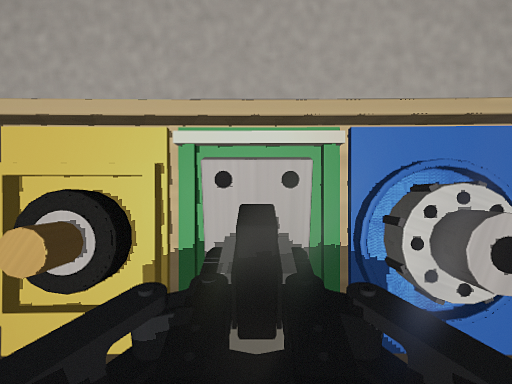

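View pics/f2ts.png

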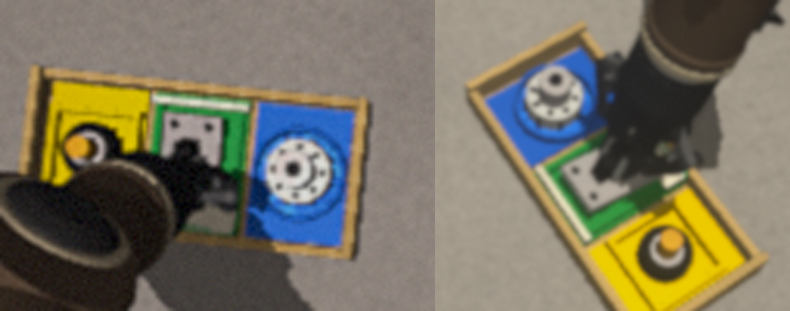

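There was no contact during the slide. The +x end (row 158) is now inside the white end kerb (row 137). I rotate the plate flat about its tucked end.

```bash
python3 - <<'E'
from mv import *
for t,zb in((10,.0075),(5,.0075),(0,.0072)):
    P,q=pose(-.045,zb,t); r=bot.movel(P,q,velocity=.02,max_force=8); print(t,r,get_tool_pos()-P,get_wrist_force(),get_clock())
    if r: break
else:
    P,q=pose(-.045,.005,0); r=bot.movel(P,q,velocity=.015,max_force=5); print(r,get_tool_pos()-P,get_wrist_force(),get_clock())
snap("wrist","f3")
E
```

```text
10 False [ 0.0003 -0.0006 -0.0002] [ 0.3385 -0.0027 -2.2718] 30.85
5 False [-0.0002 -0.0003 -0.0003] [-0.7289  0.602  -1.9834] 31.2417
0 False [-0.0003 -0.0001 -0.0002] [-0.4585  0.1742 -2.6585] 31.6417
True [-0.0006  0.0001  0.0019] [-0.3712 -1.1836  5.1202] 31.85
```

View pics/f3.png

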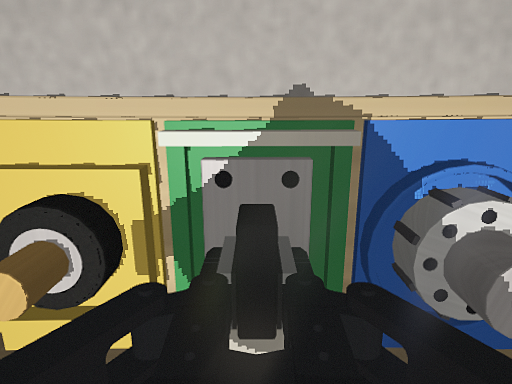

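Contact came at floor height (z about 0.0069 nest, 0.006 expected) with the plate flat. I release, retreat straight up and check.

```bash
python3 - <<'E'
from mv import *
bot.wait(.2); eoat.gripper_to(.035); bot.movel(get_tool_pos()+[0,0,.16],velocity=.12); print(get_clock(),get_wrist_force())
snap("wrist","g1")
bot.set_joints([.68,.411,-.013,1.6,.006,1.1,-.08]); bot.wait(.2); print(get_clock())
snap("top","g1t"); snap("scene","g1s")
E
python3 - <<'E'
from meas import *
from mv import CAD,CX,CY,BLUE,YEL
np.set_printoptions(precision=4,suppress=True)
a=cv2.imread("pics/g1t.png")[120:220,120:260]; b=cv2.imread("pics/g1s.png")[190:330,220:380]
a=cv2.resize(a,(560,400),interpolation=2); b=cv2.resize(b,(457,400),interpolation=2)
cv2.imwrite("pics/g1ts.png",cv2.resize(np.hstack([a,b]),(790,311)))
for n in("g1","g1t","g1s"):
    c=load(f"pics/{n}.npz");P=cloud(c);print(n)
    for k,o,zt,zlo,zhi in(("cutter",BLUE,.064,.054,.075),("roller",YEL,.062,.052,.075),("scraper",CAD,.050,.040,.06)):
        m=near(P,o[0],o[1],.04)&(P[...,2]>zlo)&(P[...,2]<zhi)
        if m.sum()<10: print(k,"none");continue
        m,ce=comp(m); d=onz(c,ce,zt)[0]-o; print(k,m.sum(),np.median(P[m][:,2]),"caddy dx,dy",d[:2]@CX[:2],d[:2]@CY[:2])
        if k=="scraper":
            v,u=np.nonzero(m); q=onz(c,np.c_[u,v],zt)[:,:2].astype(np.float32); print(cv2.minAreaRect(q*1000))
            pl=near(P,o[0],o[1],.06)&(P[...,2]>.016)&(P[...,2]<.026); X=(P-CAD)@CX; Y=(P-CAD)@CY
            pl&=(abs(X)<.04)&(X>-.032)&(abs(Y)<.022)&(abs(Y)>.011); A=np.c_[X[pl],Y[pl],np.ones(pl.sum())]
            print("plate plane",pl.sum(),np.linalg.lstsq(A,P[pl][:,2],rcond=None)[0])
for n in("top","scene"):
    for f in("a_"+n,"g1"+n[0]):
        c=load(f"pics/{f}.npz");P=cloud(c)
        hsv=cv2.cvtColor(c["color"],cv2.COLOR_RGB2HSV); red=((hsv[...,0]<6)|(hsv[...,0]>174))&(hsv[...,1]>150)
        for x,y in((.59,-.243),(.577,-.365),(.419,-.258)):
            m=red&near(P,x,y,.04); v,u=np.nonzero(m); print(f,m.sum(),onz(c,[u.mean(),v.mean()],.045)[0][:2] if m.any() else None)
E
```

```text
33.9167 [ 0.5783 -0.0616  0.2681]
36.4083
g1
cutter 1344 0.06492088636976209 caddy dx,dy 0.0015852311509833676 -0.001657393870649261
roller 577 0.06279529202790679 caddy dx,dy 0.0016950596998506944 -0.0037491741250674465
scraper 1116 0.0508891811816877 caddy dx,dy -0.0010704008844500772 -0.0005489288691923111
((522.4521484375, 192.57049560546875), (15.468372344970703, 50.940399169921875), 85.5382080078125)
plate plane 1837 [ 0.0022 -0.0007  0.0211]
g1t
cutter 119 0.06570790458594544 caddy dx,dy 0.0008737661247636723 -0.0025372053612942084
roller 53 0.06291139904598886 caddy dx,dy 0.0016898717458474254 -0.001409833582981392
scraper 126 0.05042977376647051 caddy dx,dy -0.0018976354668115058 -0.0001645195189169859
((521.8152465820312, 192.8974609375), (18.323089599609375, 48.93547821044922), 85.73896789550781)
plate plane 166 [-0.0065 -0.0062  0.0214]
g1s
cutter 179 0.06323811945228996 caddy dx,dy 0.0030926311817291007 0.0005311960570298089
roller 98 0.06104991264426779 caddy dx,dy 0.0036947093838780834 -0.0005562761562925703
scraper 205 0.048619650662952485 caddy dx,dy 0.001919407668259429 0.0018194638206303934
((525.9681396484375, 194.84567260742188), (18.212833404541016, 51.90248489379883), 85.97294616699219)
plate plane 254 [0.0025 0.0207 0.0197]
a_top 105 [ 0.5889 -0.2408]
a_top 112 [ 0.5761 -0.3705]
a_top 58 [ 0.417  -0.2618]
g1t 104 [ 0.5888 -0.2408]
g1t 111 [ 0.5761 -0.3705]
g1t 57 [ 0.4176 -0.2619]
a_scene 174 [ 0.596  -0.2306]
a_scene 108 [ 0.5779 -0.3689]
a_scene 44 [ 0.42   -0.2577]
g1s 175 [ 0.596  -0.2306]
g1s 109 [ 0.578  -0.3688]
g1s 49 [ 0.4207 -0.2567]
```

View pics/g1.png

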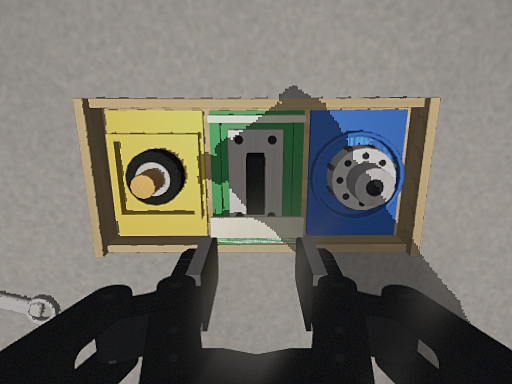

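View pics/g1ts.png

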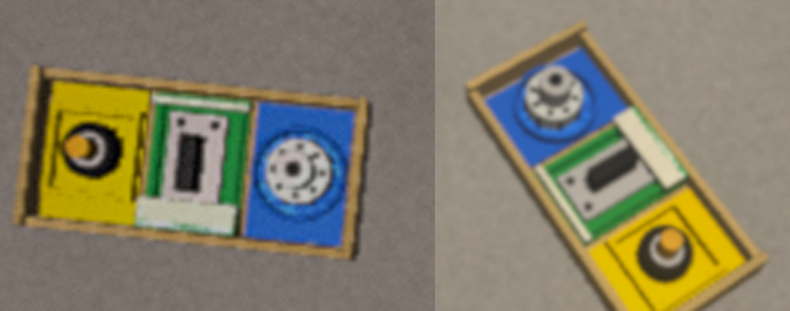

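The pictures show all three parts in their nests: roller (155,177), scraper (257,180) under the lip and inside the kerb, and cutter (365,178). Offsets are 5 mm or less, the heights are right, the plate is flat and the worn parts haven't moved. Handing in.

```bash
python3 - <<'E'
from cell import *
print(workorder.hand_in(), get_clock())
E
```

```text
the job is handed in; nothing more can be done
the job is handed in; nothing more can be done
```

I packed the caddy and handed the job in at about 36 s of the 86 s allowed. The hand-in gives no verdict, so the result rests on my own checks below.

- **Cutter:** I gripped it by the hub and lowered it at 20 mm/s until it touched the blue nest's floor, then let go.
- **Roller:** I set it down the same way in the yellow nest.
- **Scraper:** I lowered it tilted 15°, slid it under the white lip without contact, rotated it flat inside the end kerb, seated it with about 5 N and let go.

**Last checks** (wrist, top and scene cameras, after release):

| Check | Result |
|---|---|
| Distance from nest middle | cutter and roller within about 4 mm, scraper within 3 mm |
| Hub, spindle and rib tops | at the height expected for parts standing on the nest floors |
| Scraper yaw against the caddy | about 0.1–0.4° |
| Scraper tilt | wrist and top cameras 0.01 rad or less; scene camera about 0.02 rad (limit 0.05) |
| Worn parts | moved no more than about 1 mm, which is within measurement noise |

The cameras disagreed with each other by 2–4 mm, close to their stated calibration. No check failed.

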